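# Drain the wash tank lid on edge

### The arm

A 6-joint arm with a two-finger parallel gripper is mounted at the origin on a cart in front of the work surface, level with it; the furniture and walls round the work are solid. World frame = base frame: x ahead of the robot, y to its left, z up, the work surface at z = 0. Lengths are in m, angles in rad, forces in N, time in s.
With the tool pointing down it reaches from about 0.35 to 0.775 m from the base axis. Payload 5.5 kg.
Tool frame: the origin (TCP) lies midway between the tips of the shut fingers; the grasp point (between the pads) lies grasp_offset behind it (grasp_offset is the distance from the TCP to the grasp point, in m); z points along the fingers, y is the line along which they close (so a half turn about z gives the same grasp; the last joint's range is limited). The gripper opens to 85 mm and grips with 20 to 120 N. Pads are 22 mm wide; open, the fingers measure 114 mm over their backs; the gripper's body (76 mm by 85 mm) begins 54 mm behind the grasp point. The pads swing forward as they close: fully open they stand 13 mm farther back than shut.
Start: joints at [1.005, 0.313, 0.046, 1.304, 0, 1.431], TCP at [0.238, 0.524, 0.231] pointing down, gripper open.
Joint ranges: [-2.76, 2.76], [-0.86, 1.69], [-1.03, 1.26], [-2.2, 2.34], [-1.47, 1.5], [-3.14, 3.14]. Speed limits (rad/s): [2.57, 2.57, 3.14, 3.14, 3.14, 3.14].

### API

Orientations are given as a unit quaternion [w, x, y, z].
In Python, from workcell import * gives the robot as it stands.
- The arm moves only by the tool step_arm, never from a script. Its argument "deltas" is a list of rows, each a list of 7 numbers: the shift along the world's x, y, z in mm, then the turn, a rotation vector about the world's x, y, z in degrees, then the gripper's target within -1 to 1 (fully open at 1, half-way at 0, shut at -1). A call has 1 to 5 rows; each row shifts and turns the commanded pose from where the row before left it; what a row does not reach is not made up. A row lasts 1/10 s, in which the tool goes at most 50 mm and 8.59 degrees, less where a joint would pass 70% of its speed; a pose out of reach is approached as far as the arm can. A call is refused whole if a number of a shift passes 50 or a number of a turn 8.59, either way. A call with a gripper value outside its range is refused whole. The fingers move at their own pace and stop on an object; "newtons" is the grip in N (left out, the last holds). Time passes only in rows, so rows that do not move let the fingers close. It gives the time, the measured TCP pose, the force, the opening and the grip force at its end, in the units of the state.
- get_state(): the state, without advancing time (a new reading comes with each control period).
- read_camera(name): name is "scene" or "top" or "wrist"; returns a dict with "image" (480x640x3 uint8, red, green, blue), "z_map" (480x640 float32, m along the optical axis (not along the pixel's ray), 0 where there is no reading), "K" (3x3 intrinsics, pixels), "world_from_camera" (4x4, takes a point from camera to world coordinates). Camera axes: x right, y down, z forward; pixel columns grow to the right and rows downward; lengths in m; the calibration is good to about 2 mm. The wrist camera is an equidistant fisheye: a pixel r from the principal point sees the ray r / f radians off the axis. A picture is of the moment at which its call begins.
- hand_in(): hands the job in; it is judged then, once.
The state is a dict: "clock": time; "joint_pos": joint angles; "qvel": joint speeds; "tau": joint torques, N m; "tcp_pos": TCP position; "orientation": TCP orientation; "wrist_force": force on the tool from outside, world axes, zero at the start; "ft_torque": the same for the moment, N m; "finger_gap": finger opening in m; "grip_force": force on a finger pad.
Only numpy, scipy, OpenCV 4.12 (cv2) and the standard library are available. Lean on these libraries where they do the work, as an engineer would, in place of code of your own. Each camera call takes 0.05 s, during which the arm holds its last target. There are 200 camera calls.

### The job

The lid of the small square parts-wash tank has to drain standing on edge. Slide the tank's bolt fully back, lift the lid off by its knob, lay it on the 45-degree sloping rest and let go, then take it again by the free upper edge of its plate and stand it upright in the slot between the two wire loops of the drip rack. Leave it standing there with the bolt still back, and do not disturb the oil can, the tin or the horseshoe.

Things in the scene. Friction and masses are not known exactly. Their poses are not given: they have to be found in the camera images.
- tank: The wash tank, dark steel, fixed: a square box 126 mm wide with a 146 mm square collar round its rim, collar top 91 mm above the table. Origin: centre of its underside, on the table; z up. The lid lies on the rim (85 mm up) inside the collar with 2.5 mm play on each side, its top face flush with the collar. The bolt is on the tank's -x side, towards the robot.
- bolt (a joint): The sliding bolt that overlaps the lid's edge: 0 = fully shut (its tongue reaches 16 mm over the lid, 1.5 mm above it), 0.040 m = fully back against its stop, clear of the lid. It starts at 0 to 0.006, slides along the tank's -x axis, takes 3 N and more to move, and stays where it is left.
- bolt_grip (a point): Centre of the bolt's upright grip block, which is 14 mm thick along the slide, 26 mm across, and rises from 18 mm below this point to 16 mm above it. Moves with the bolt; axes as the tank's.
- lid_knob (a point): Centre of the lid's round knob (upright cylinder, 26 mm diameter, 27 mm high, on a 20 mm neck), 20 mm above the top face of the lid plate, in the middle of the lid. z is the lid's normal out through the knob; x and y run along the sides of the plate. Knob top is 35 mm above the plate's top face.
- lid_plate (a point): Centre (half thickness) of the lid plate, a loose bare-steel square 130 x 130 x 6 mm with the knob on its upper face; axes as lid_knob, which lies 23 mm away along +z. The whole lid weighs 0.2 to 0.4 kg.
- rest: The sloping rest, a bent-steel stand fixed to the table. Origin on the table under its middle; z up; its 45-degree slope, 120 mm wide, rises towards its own +x; y runs level. A ledge standing 10 mm off the slope stops the lid's lower edge. The sheet carries only the lower 82 mm of the lid: its upper 48 mm stays free above and below.
- rest_seat (a point): Where the centre of the lid plate comes to lie on the sloping rest, 80 mm above the table; axes as the rest (not tilted). A lid lying here has its knob pointing along the rest's (-0.707, 0, 0.707); its upper edge is 65 mm from this point along (0.707, 0, 0.707), its lower edge and the ledge 65 mm the other way.
- rack: The drip rack, fixed to the table: a dark steel tray 175 (x) x 120 (y) x 18 mm, floor 5 mm above the table, inner length 165 mm, with two wire loops of 6 mm rod, each 102 mm long along the rack's x, their tops 47 mm above the table, a clear gap of 12 mm between them. Origin: centre of its underside; z up.
- rack_slot (a point): Where the centre of the lid plate is when the lid stands on edge in the rack's slot: 70 mm above the table, midway between the loops; axes as the rack: the slot runs along x, its 12 mm width along y. The knob may face either way and passes above the loops.
- oilcan: Bystander: copper-coloured oil can with a thin upright spout, 61 mm wide, 181 mm high, loose, beside the vise (not the can at the far left edge). Origin: centre of its underside.
- tin: Bystander: round open tin of rivets, 64 mm wide, 49 mm high, loose. Origin: centre of its underside.
- shoe: Bystander: horseshoe lying flat, 118 x 124 x 9 mm, loose. Origin: centre of its underside.

How it is judged:
By the outcome, as a careful person would: the job done as asked, in the order asked, and still so for the second after the job is handed in, with the robot touching nothing.
It also fails if it takes over 64 s, if anything falls off the work surface, if the arm or the gripper's body presses on something with over 40 N, if the wrist force passes 120 N, or if a joint passes its speed limit or range.

## Working session

There is one attempt and no reset: what is moved stays moved. The work goes in short steps, Python scripts to look and compute and a tool call to move; the robot and the scene stay as the last step left them, time stands still between calls to the robot, and variables do not carry over. Pictures are saved under pics/ and viewed, at most 10 in all, crops included, and the job is handed in when it is done.

Besides the shell and the picture viewer there is one more tool, called after ">>>" by a JSON object that holds its "op" and its "data", one argument or row to a line. step_arm: Moves the arm, as the interface text tells. Its arguments: {"type":"object","properties":{"deltas":{"type":"array","items":{"type":"array","items":{"type":"number"}}},"newtons":{"type":"number"}},"required":["deltas"]}

```bash
mkdir -p pics; ls; python3 - <<'E'
from workcell import *
import cv2, numpy as np
s=get_state(); print(s)
for n in ("scene","top"):
    c=read_camera(n); np.savez(f"{n}0.npz",**c); cv2.imwrite(f"pics/{n}0.png",c["image"][:,:,::-1]); print(n,c["K"].tolist(),c["world_from_camera"].round(3).tolist())
E
```

```text
pics
{'clock': 0.0, 'joint_pos': array([ 1.00540212e+00,  3.14029009e-01,  4.49674839e-02,  1.30360953e+00,
       -1.47162238e-06,  1.43121428e+00]), 'qvel': array([-0.00013473,  0.00050731, -0.0014386 , -0.00045484, -0.00133479,
       -0.00181096]), 'tau': array([-1.64059045e-03, -4.80637872e+01,  2.98527592e+01,  1.95406924e-02,
       -3.73120167e-05,  1.04773662e-05]), 'tcp_pos': array([0.23722774, 0.52321043, 0.23038791]), 'orientation': array([-3.22919829e-04,  2.11301158e-01,  9.77420555e-01, -8.79986967e-04]), 'wrist_force': array([-0.55491365, -0.56358808, -0.13582239]), 'ft_torque': array([ 0.01285652, -0.00902286, -0.04769417]), 'grip_force': 0.0, 'finger_gap': 0.08546523808896}
scene [[470.74657063053934, 0.0, 315.9375893891689], [0.0, 470.74657063053934, 242.45814292383903], [0.0, 0.0, 1.0]] [[0.621, -0.449, 0.642, -0.252], [-0.784, -0.362, 0.505, -0.632], [0.006, -0.817, -0.577, 0.817], [0.0, 0.0, 0.0, 1.0]]
top [[524.3189959942305, 0.0, 323.4336603966264], [0.0, 524.3189959942305, 238.18125895710136], [0.0, 0.0, 1.0]] [[-0.01, -0.988, 0.153, 0.392], [-1.0, 0.009, -0.006, 0.007], [0.004, -0.153, -0.988, 1.486], [0.0, 0.0, 0.0, 1.0]]
```

View pics/scene0.png

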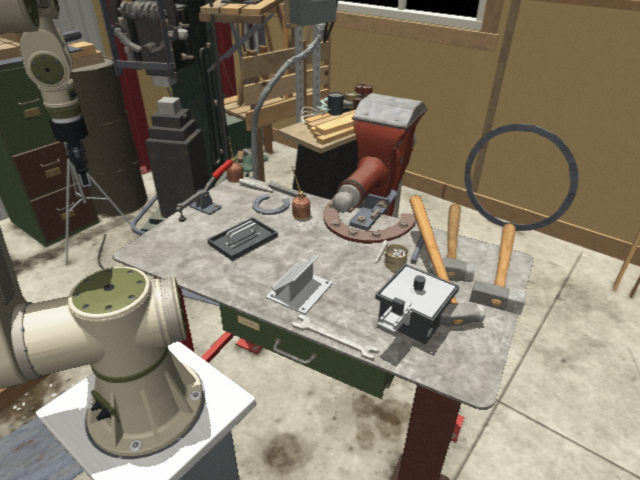

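View pics/top0.png

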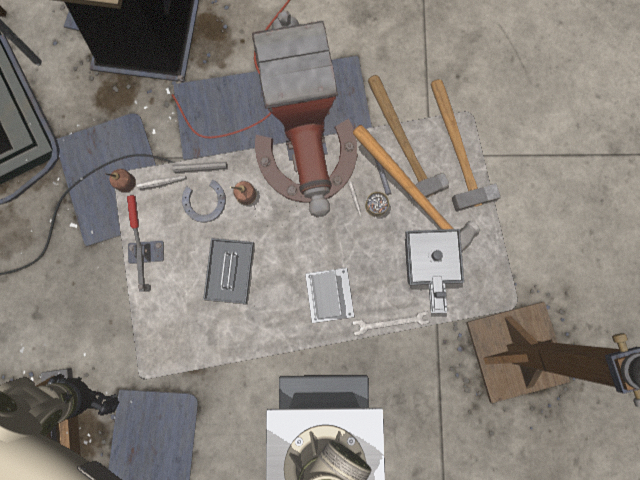

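The scene picture shows the tank at about (415,300), the rest at (300,285) and the rack at (243,238). In the top view the tank is at (436,258) with its bolt at (438,295), the rest at (328,294), the rack at (229,271), the tin at (377,204) and the shoe at (205,200). Next I'll measure with depth and enlarged crops.

```bash
cat > h.py <<'E'
import numpy as np, cv2
def load(n): return dict(np.load(n))
def cloud(c):
    z=c["z_map"]; v,u=np.mgrid[:480,:640]; K=c["K"]
    p=np.stack([(u-K[0,2])/K[0,0]*z,(v-K[1,2])/K[1,1]*z,z],-1)
    T=c["world_from_camera"]; w=p@T[:3,:3].T+T[:3,3]; w[z==0]=np.nan; return w
def ray(c,uv,h):
    K=c["K"];T=c["world_from_camera"]; uv=np.atleast_2d(uv).astype(float)
    d=np.c_[(uv[:,0]-K[0,2])/K[0,0],(uv[:,1]-K[1,2])/K[1,1],np.ones(len(uv))]@T[:3,:3].T
    return T[:3,3]+d*((h-T[2,3])/d[:,2])[:,None]
def tri(c1,uv1,c2,uv2):
    a=ray(c1,uv1,0)[0];b=ray(c2,uv2,0)[0];o1=c1["world_from_camera"][:3,3];o2=c2["world_from_camera"][:3,3]
    d1=a-o1;d2=b-o2;s=np.linalg.lstsq(np.c_[d1,-d2],o2-o1,rcond=None)[0]
    p=o1+s[0]*d1;q=o2+s[1]*d2; return (p+q)/2,np.linalg.norm(p-q)
E
python3 - <<'E'
from h import *
t=load("top0.npz"); s=load("scene0.npz")
I=t["image"][:,:,::-1];J=s["image"][:,:,::-1]
f=lambda I,x,y,w,h,k:cv2.resize(I[y:y+h,x:x+w],None,fx=k,fy=k,interpolation=cv2.INTER_CUBIC)
a=np.hstack([f(I,395,225,80,95,3),f(I,297,255,66,95,3),f(I,197,225,66,95,3)])
b=np.hstack([f(J,365,255,100,90,3),f(J,255,245,86,90,3),f(J,200,210,80,90,3)])
w=max(a.shape[1],b.shape[1]); p=lambda m:cv2.copyMakeBorder(m,0,0,0,w-m.shape[1],0)
o=np.vstack([p(a),p(b)]); print(o.shape); cv2.imwrite("pics/crop1.png",o)
for n,c in (("top",t),("scene",s)):
    w=cloud(c)
    def reg(nm,x0,y0,x1,y1,zl,zh):
        q=w[y0:y1,x0:x1].reshape(-1,3); q=q[(q[:,2]>zl)&(q[:,2]<zh)]
        if len(q)<4: print(n,nm,len(q)); return
        r=cv2.minAreaRect((q[:,:2]*1000).astype(np.float32)); print(n,nm,len(q),"med z",np.median(q[:,2]).round(4),"rect",np.round(r[0],1),np.round(r[1],1),round(r[2],1),"mean",q.mean(0).round(4))
    B={"top":[(395,225,475,320),(300,262,360,325),(200,232,262,310)],"scene":[(370,260,465,345),(260,252,335,315),(205,215,282,262)]}[n]
    reg("plate",*B[0],.08,.1); reg("knob",*B[0],.118,.14); reg("bolt",*B[0],.1,.118)
    reg("rest all",*B[1],.02,.14); reg("base",*B[1],.004,.012);reg("rack all",*B[2],.012,.06); reg("rack loops",*B[2],.03,.06); 
    reg("table",280,215,300,235,-.02,.02)
E
```

```text
(555, 798, 3)
top plate 3047 med z 0.0903 rect [ 518.7 -300. ] [223.5 147.6] 1.9 mean [ 0.5449 -0.2986  0.0904]
top knob 133 med z 0.1274 rect [ 507.9 -299.8] [122.7  24.6] 1.2 mean [ 0.5124 -0.2989  0.1273]
top bolt 144 med z 0.1021 rect [ 489.8 -301.6] [156.7  38.8] 0.7 mean [ 0.4588 -0.2981  0.1037]
top rest all 1181 med z 0.0553 rect [458.7  -3.6] [120.2  71.8] 7.5 mean [ 0.4579 -0.0044  0.0564]
top base 692 med z 0.0064 rect [466.3 -17.4] [166.5 174.1] 89.2 mean [ 0.4597 -0.0304  0.0067]
top rack all 574 med z 0.0185 rect [530.9 266.7] [121.6 174.9] 84.0 mean [0.53   0.2674 0.0249]
top rack loops 165 med z 0.0456 rect [530.7 266.8] [ 25.5 100.3] 84.7 mean [0.5299 0.2669 0.0448]
top table 398 med z -0.0005 rect [663.2  95.7] [57.2 55.2] 0.1 mean [ 6.633e-01  9.570e-02 -5.000e-04]
scene plate 2864 med z 0.0907 rect [ 517.5 -301.4] [227.4 147.2] 1.8 mean [ 0.5329 -0.3061  0.0907]
scene knob 190 med z 0.1258 rect [ 506.  -302.2] [126.   26.7] 1.7 mean [ 0.4967 -0.3034  0.1262]
scene bolt 244 med z 0.1036 rect [ 481.8 -303.1] [148.1  39.2] 1.5 mean [ 0.4693 -0.3067  0.1061]
scene rest all 747 med z 0.0433 rect [456.6  -5.2] [121.9  73.3] 7.5 mean [ 0.451  -0.0119  0.0491]
scene base 902 med z 0.006 rect [488.4  -2.5] [257.5 161.8] 29.1 mean [ 0.447  -0.0372  0.0062]
scene rack all 524 med z 0.0171 rect [529.5 265.7] [127.4 179. ] 84.1 mean [0.525  0.2642 0.0231]
scene rack loops 134 med z 0.0441 rect [528.4 264.8] [ 27.6 102.2] 83.4 mean [0.5256 0.2656 0.0431]
scene table 399 med z -0.0006 rect [683.4 210. ] [120.2  61.6] 42.0 mean [ 6.832e-01  2.107e-01 -2.000e-04]
```

View pics/crop1.png

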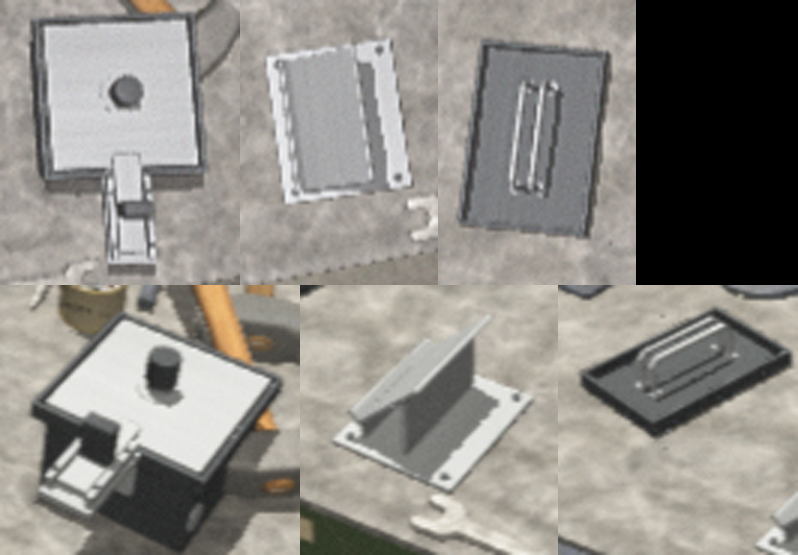

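The crops show the knob as a dark disc on the lid. The bolt's grip block is the dark block near top px (440,294). The rest's ledge is on its +y side, so its slope rises towards world -y. The rack's slot runs roughly along world x. Next are fine fits.

```bash
python3 - <<'E'
from h import *
import workcell; print([ (k,getattr(workcell,k)) for k in dir(workcell) if 'grasp' in k.lower() or 'off' in k.lower()], [k for k in dir(workcell) if k[0]!='_'])
np.set_printoptions(linewidth=200,suppress=True)
for n in ("top","scene"):
    c=load(n+"0.npz"); w=cloud(c).reshape(-1,3)*1000
    R=lambda x0,x1,y0,y1,z0,z1: w[(w[:,0]>x0)&(w[:,0]<x1)&(w[:,1]>y0)&(w[:,1]<y1)&(w[:,2]>z0)&(w[:,2]<z1)]
    k=R(510,590,-330,-270,118,135); print(n,"knob",len(k),(k.min(0)+k.max(0))/2,k.max(0)-k.min(0), np.median(k[:,2]), cv2.minEnclosingCircle(k[:,:2].astype(np.float32)))
    p=R(478,640,-390,-220,86,94); r=cv2.minAreaRect(p[:,:2].astype(np.float32)); print("tank",r)
    # height map of bolt zone
    for y in range(-325,-275,8):
        print("y",y,[ (int(np.max(q[:,2])) if len(q) else -1) for q in (R(x,x+6,y,y+8,0,150) for x in range(390,510,6))])
    g=R(400,500,-325,-275,111,135); print("grip",len(g),g.min(0),g.max(0),np.median(g,0))
    # rest plane
    q=R(395,520,-45,35,32,88); 
    m=q.mean(0)
    for i in range(8):
        m=q.mean(0);N=np.linalg.svd(q-m,full_matrices=False)[2][2]; N*=np.sign(N[2]); d=(q-m)@N
        q2=q[abs(d)<max(1.5,np.std(d))]; 
        if len(q2)==len(q): break
        q=q2
    print("rest",len(q),m,N,"az",np.degrees(np.arctan2(-N[1],-N[0])),q.min(0),q.max(0)); 
    q=R(370,540,-60,80,14,110); print(" rest maxz",q[:,2].max()); 
    top=q[q[:,2]>q[:,2].max()-4]; print(" top edge",top.mean(0),top.min(0),top.max(0))
    l=R(370,540,25,80,14,60); print(" ledge side",[(y,int(v[:,2].max()),int(v[:,2].min())) for y in range(25,70,4) for v in [R(440,470,y,y+4,14,60)] if len(v)])
E
```

```text
[('grasp_offset', 0.0187)] ['MotionError', 'get_state', 'grasp_offset', 'hand_in', 'read_camera']
top knob 76 [ 557.10137917 -298.78271367  125.27170717] [24.29771529 24.66340223 14.38536427] 124.64779027352557 ((556.6708984375, -298.6786804199219), 12.712974548339844)
tank ((554.2610473632812, -298.18194580078125), (150.75851440429688, 146.53433227539062), 1.5541731119155884)
y -325 [3, 6, -1, 102, 104, 103, 104, 103, 101, 104, -1, -1, 102, 101, 97, 100, 89, 92, 93, 93]
y -317 [6, 4, 2, 95, 98, 98, 101, 104, 102, 132, 135, 130, 102, 100, 101, 102, 101, 99, 95, 93]
y -309 [5, 4, 5, 92, 101, 104, 101, 101, 101, 131, 135, 136, 103, 98, 101, 99, 101, 102, 101, 92]
y -301 [2, 1, 2, 96, 100, 102, 102, 102, 103, 135, 136, 135, 103, 97, 103, 100, 101, 102, 98, 95]
y -293 [7, 2, 9, 105, 105, 102, 105, 103, 100, 135, 133, 133, 100, 101, 100, 103, 103, 101, 99, 92]
y -285 [2, 4, 86, 103, 102, 103, 100, 103, 101, 104, 101, 104, 102, 105, 99, 99, 90, 95, 94, 90]
y -277 [9, 10, 10, 11, 2, 3, 2, 5, 2, 5, 2, 2, 1, 6, 3, 91, 84, 97, 93, 93]
grip 55 [ 446.48182261 -313.20925653  111.0656674 ] [ 459.3
[... 1215 characters left out ...]
95, 93]
y -285 [10, 12, 86, 9, 2, 0, 3, 2, 4, 100, 97, 100, 2, 1, 2, -1, -1, -1, 91, 93]
y -277 [8, 10, 10, 6, 2, 2, 1, 2, 1, 1, 2, 1, 1, 2, 88, 92, -1, 91, 92, 93]
grip 139 [ 443.01460461 -317.56807831  111.04081805] [ 459.96044409 -290.336061    134.89689366] [ 447.61032763 -305.42822331  126.47067395]
rest 147 [456.00865244 -14.5247884   63.75387633] [-0.10374009  0.65958379  0.74443752] az -81.06167800714172 [396.16259043 -44.72175738  32.02787752] [517.67642368  28.28794462  87.3006447 ]
 rest maxz 89.51047061217766
 top edge [461.04423509 -38.80146884  86.78698687] [404.92859523 -46.71397259  85.55563417] [515.8371913  -29.63572408  89.51047061]
 ledge side [(25, 38, 27), (29, 33, 33)]
```

>>> {"op": "step_arm", "data": {
  "deltas": [
    [20,-42,0,0,0,2.6,1],
    [20,-42,0,0,0,2.6,1],
    [22,-42,0,0,0,2.6,1],
    [22,-42,0,0,0,2.6,1],
    [24,-42,0,0,0,2.6,1]
  ]
}}

```text
clock: 0.6
tcp_pos: [0.3455, 0.3119, 0.231]
orientation: [-0.0, 0.098, 0.995, -0.0]
wrist_force: [0.2, 0.4, -0.3]
finger_gap: 0.0853
grip_force: 0.0
```

>>> {"op": "step_arm", "data": {
  "deltas": [
    [24,-42,0,0,0,2.6,1],
    [24,-42,0,0,0,2.6,1],
    [22,-42,0,0,0,2.6,1],
    [22,-42,0,0,0,2.6,1],
    [22,-42,0,0,0,2.6,1]
  ]
}}

```text
clock: 1.1
tcp_pos: [0.4598, 0.1018, 0.2311]
orientation: [-0.0, -0.015, 1.0, 0.0]
wrist_force: [0.6, 0.6, 1.1]
finger_gap: 0.0854
grip_force: 0.0
```

>>> {"op": "step_arm", "data": {
  "deltas": [
    [0,-42,0,0,0,0,1],
    [0,-42,0,0,0,0,1],
    [0,-42,0,0,0,0,1],
    [0,-42,0,0,0,0,1],
    [0,-42,0,0,0,0,1]
  ]
}}

```text
clock: 1.6
tcp_pos: [0.459, -0.1079, 0.231]
orientation: [-0.0, -0.014, 1.0, 0.0]
wrist_force: [1.1, 0.2, -0.1]
finger_gap: 0.085
grip_force: 0.0
```

```bash
python3 - <<'E'
from workcell import *
import numpy as np
c=read_camera("wrist"); np.savez("w1.npz",**c)
E
```

>>> {"op": "step_arm", "data": {
  "deltas": [
    [0,-40,0,0,0,0,1],
    [0,-40,0,0,0,0,1],
    [0,-40,0,0,0,0,1],
    [0,-40,0,0,0,0,0.5],
    [0,-33,0,0,0,0,0.5]
  ]
}}

```text
clock: 2.15
tcp_pos: [0.4592, -0.3011, 0.2309]
orientation: [-0.0, -0.013, 1.0, 0.0]
wrist_force: [-0.2, -0.9, -0.1]
finger_gap: 0.0641
grip_force: 0.0
```

```bash
python3 - <<'E'
from workcell import *
import numpy as np,cv2
c=read_camera("wrist"); np.savez("w2.npz",**c); s=get_state(); print(s["tcp_pos"],s["finger_gap"],s["joint_pos"],c["K"],c["world_from_camera"].round(3))
d=np.load("w1.npz")
cv2.imwrite("pics/w12.png",np.hstack([cv2.resize(x[:,:,::-1],(400,300),interpolation=cv2.INTER_AREA) for x in (d["image"],c["image"])]))
E
```

```text
[ 0.45950238 -0.30572114  0.23041695] 0.06358394703286924 [-0.73126427  0.26696792 -0.01910935  1.28278015 -0.00232112 -0.75519185] [[371.64829954   0.         312.70688381]
 [  0.         371.64829954 237.41003502]
 [  0.           0.           1.        ]] [[-0.027  0.962  0.27   0.391]
 [ 1.     0.026  0.007 -0.303]
 [-0.     0.27  -0.963  0.373]
 [ 0.     0.     0.     1.   ]]
```

View pics/w12.png

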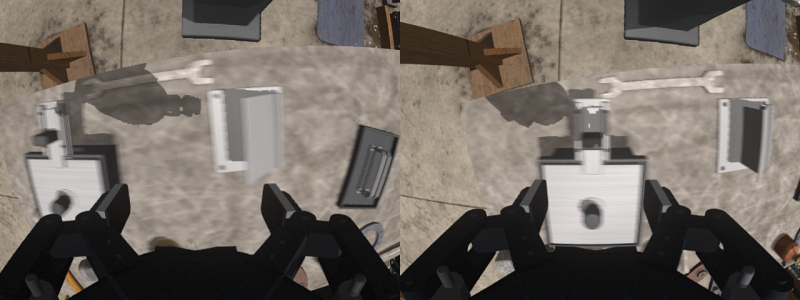

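The left wrist view (from y=-0.11) shows the rest at (245,130) and the tank at (65,185). The right view (from y=-0.30) shows the grip block centred ahead of the lid at (591,115) and the knob at (592,213).

```bash
cat >> h.py <<'E'
def wcloud(c):
    z=c["z_map"]; v,u=np.mgrid[:480,:640]; K=c["K"]; a=(u-K[0,2])/K[0,0]; b=(v-K[1,2])/K[1,1]
    r=np.hypot(a,b)+1e-9; k=np.tan(r)/r
    p=np.stack([a*k*z,b*k*z,z],-1); T=c["world_from_camera"]; w=p@T[:3,:3].T+T[:3,3]; w[z==0]=np.nan; return w
E
python3 - <<'E'
from h import *
from workcell import *
np.set_printoptions(suppress=True)
s=get_state(); print(s["tcp_pos"],s["wrist_force"])
c=load("w2.npz"); w=wcloud(c).reshape(-1,3)*1000
R=lambda x0,x1,y0,y1,z0,z1: w[(w[:,0]>x0)&(w[:,0]<x1)&(w[:,1]>y0)&(w[:,1]<y1)&(w[:,2]>z0)&(w[:,2]<z1)]
for nm,a in (("knob",(520,600,-330,-270,115,135)),("grip",(430,475,-330,-275,112,140)),("griptop",(430,475,-330,-275,130,140)),("plate",(478,640,-390,-220,86,95))):
    k=R(*a); print(nm,len(k),k.min(0),k.max(0),np.median(k,0),cv2.minAreaRect(k[:,:2].astype(np.float32)))
d=load("w1.npz"); w=wcloud(d).reshape(-1,3)*1000
q=R(395,525,-45,50,15,92); print("rest",len(q),q.min(0),q.max(0),cv2.minAreaRect(q[:,:2].astype(np.float32)))
q=R(395,525,-45,50,40,85); m=q.mean(0); print(m,np.linalg.svd(q-m,full_matrices=False)[2][2])
E
```

```text
[ 0.45950238 -0.30572114  0.23041695] [ 3.2644555  -4.68647837  0.662654  ]
knob 813 [ 543.23957254 -311.54547339  115.01795781] [ 569.38934941 -285.84101677  127.31184265] [ 552.99979773 -299.01661365  124.94029077] ((556.4790649414062, -298.9297180175781), (24.926881790161133, 24.561620712280273), 59.92413330078125)
grip 902 [ 446.35386339 -315.00321624  112.07574278] [ 460.23101328 -289.28017703  133.83091322] [ 451.18667407 -302.05795179  131.46494939] ((453.3039245605469, -301.9889221191406), (13.654141426086426, 25.71907615661621), 2.70843505859375)
griptop 660 [ 446.92002297 -314.29646597  130.02803419] [ 460.0724808  -289.74772262  133.83091322] [ 453.26657047 -302.03950214  131.798492  ] ((453.5714111328125, -302.08447265625), (12.708209991455078, 24.381032943725586), 1.8291982412338257)
plate 19800 [ 478.01957668 -373.88729274   86.00506363] [ 632.51766564 -223.324603     94.96591807] [ 545.28526886 -298.57594485   90.45891281] ((554.2056884765625, -298.6829528808594), (151.8804168701172, 146.62429809570312), 1.9957078695297241)
rest 7512 [395.06824171 -44.97459318  27.96354175] [522.2354499   38.24897946  88.55330579] ((458.5204162597656, -3.542827606201172), (120.80480194091797, 72.30052185058594), 7.1478590965271)
[456.91982546 -14.29782586  64.92275072] [-0.09020103  0.69416434  0.7141426 ]
```

>>> {"op": "step_arm", "data": {
  "deltas": [
    [-6,0,-40,0,0,0,0.5],
    [0,0,-40,0,0,0,0.5],
    [0,0,-25,0,0,0,0.5],
    [0,0,-10,0,0,0,0.5],
    [0,0,0,0,0,0,0.5]
  ]
}}

```text
clock: 2.7
tcp_pos: [0.4527, -0.2982, 0.1149]
orientation: [-0.001, -0.014, 1.0, 0.001]
wrist_force: [-0.4, 1.2, -0.2]
finger_gap: 0.0643
grip_force: 0.0
```

>>> {"op": "step_arm", "data": {
  "deltas": [
    [1,-3,-8,0,0,0,0.5],
    [0,0,0,0,0,0,-1],
    [0,0,0,0,0,0,-1],
    [0,0,0,0,0,0,-1],
    [0,0,0,0,0,0,-1]
  ],
  "newtons": 60
}}

```text
clock: 3.2
tcp_pos: [0.4551, -0.3024, 0.1096]
orientation: [0.001, -0.014, 1.0, -0.0]
wrist_force: [-1.4, 3.3, 5.7]
finger_gap: 0.0246
grip_force: 59.7
```

>>> {"op": "step_arm", "data": {
  "deltas": [
    [-6,0,0,0,0,0,-1],
    [-8,0,0,0,0,0,-1],
    [-8,-1,0,0,0,0,-1],
    [-8,0,0,0,0,0,-1],
    [-4,0,0,0,0,0,-1]
  ]
}}

```text
clock: 3.7
tcp_pos: [0.4212, -0.3035, 0.1095]
orientation: [0.002, -0.014, 1.0, -0.0]
wrist_force: [3.1, 1.9, 6.1]
finger_gap: 0.0248
grip_force: 59.8
```

>>> {"op": "step_arm", "data": {
  "deltas": [
    [-2,0,0,0,0,0,-1],
    [-2,0,0,0,0,0,-1],
    [0,0,0,0,0,0,-1]
  ]
}}

```text
clock: 4.0
tcp_pos: [0.4182, -0.3036, 0.1096]
orientation: [0.002, -0.014, 1.0, -0.0]
wrist_force: [4.9, 3.2, 4.0]
finger_gap: 0.025
grip_force: 59.6
```

>>> {"op": "step_arm", "data": {
  "deltas": [
    [-2,0,0,0,0,0,-1],
    [-1,0,0,0,0,0,-1],
    [0,0,0,0,0,0,-1]
  ]
}}

```text
clock: 4.3
tcp_pos: [0.4181, -0.3036, 0.1096]
orientation: [0.005, -0.015, 1.0, -0.0]
wrist_force: [14.8, 4.6, -1.1]
finger_gap: 0.025
grip_force: 59.1
```

>>> {"op": "step_arm", "data": {
  "deltas": [
    [-2,0,0,0,0,0,-1],
    [0,0,0,0,0,0,-1]
  ]
}}

```text
clock: 4.5
tcp_pos: [0.418, -0.3037, 0.1096]
orientation: [0.007, -0.015, 1.0, -0.0]
wrist_force: [22.0, 5.0, -4.2]
finger_gap: 0.0252
grip_force: 59.5
```

The bolt is against its stop: it stopped moving and the force rose to 22 N. I'll release it and move over the knob.

>>> {"op": "step_arm", "data": {
  "deltas": [
    [4,0,0,0,0,0,-1],
    [0,0,0,0,0,0,0.4],
    [0,0,0,0,0,0,0.4],
    [0,0,30,0,0,0,0.4],
    [20,0,40,0,0,0,0.4]
  ]
}}

```text
clock: 5.0
tcp_pos: [0.4317, -0.3017, 0.1765]
orientation: [-0.003, -0.013, 1.0, 0.002]
wrist_force: [2.0, -0.2, -1.0]
finger_gap: 0.0598
grip_force: 0.0
```

>>> {"op": "step_arm", "data": {
  "deltas": [
    [40,2,0,0,0,0,0.4],
    [40,2,0,0,0,0,0.4],
    [35,1,0,0,0,0,0.4],
    [0,0,0,0,0,0,0.4],
    [0,0,0,0,0,0,0.4]
  ]
}}

```text
clock: 5.5
tcp_pos: [0.5499, -0.2981, 0.1772]
orientation: [-0.001, -0.014, 1.0, 0.0]
wrist_force: [-0.6, 0.1, -0.0]
finger_gap: 0.0599
grip_force: 0.0
```

```bash
python3 - <<'E'
from h import *
from workcell import *
np.set_printoptions(suppress=True)
c=read_camera("wrist"); 
s=get_state(); print(s["tcp_pos"],s["orientation"],s["joint_pos"])
t=read_camera("top")
for n,w in (("w",wcloud(c)),("t",cloud(t))):
    w=w.reshape(-1,3)*1000
    R=lambda x0,x1,y0,y1,z0,z1: w[(w[:,0]>x0)&(w[:,0]<x1)&(w[:,1]>y0)&(w[:,1]<y1)&(w[:,2]>z0)&(w[:,2]<z1)]
    for nm,a in (("knob",(520,600,-330,-270,115,135)),("griptop",(390,475,-330,-275,126,140))):
        k=R(*a); print(n,nm,len(k)); 
        if len(k)>4: print(k.min(0),k.max(0),cv2.minAreaRect(k[:,:2].astype(np.float32)))
E
```

```text
[ 0.54932166 -0.29818173  0.17754053] [-0.00108317 -0.01385385  0.99990333  0.00046894] [-0.62539641  0.43120586  0.08662474  1.22851331 -0.00053974 -0.6531044 ]
w knob 1636
[ 544.1294902  -311.6486296   115.04951779] [ 569.33077465 -285.95056594  127.27537072] ((556.5075073242188, -299.08544921875), (25.207752227783203, 25.07613182067871), 29.286911010742188)
w griptop 1270
[ 409.88226387 -316.28093046  126.00572931] [ 425.05290362 -290.58047256  133.96851802] ((417.3868408203125, -303.45709228515625), (15.144777297973633, 25.63923454284668), 0.7278967499732971)
t knob 1
t griptop 0
```

>>> {"op": "step_arm", "data": {
  "deltas": [
    [7,-1,-40,0,0,0,0.4],
    [0,0,-30,0,0,0,0.4],
    [0,0,-11,0,0,0,0.4],
    [0,0,0,0,0,0,0.4],
    [0,0,0,0,0,0,-1]
  ],
  "newtons": 80
}}

```text
clock: 6.1
tcp_pos: [0.5575, -0.2999, 0.0988]
orientation: [0.001, -0.014, 1.0, -0.0]
wrist_force: [0.8, -0.3, 0.4]
finger_gap: 0.0466
grip_force: 0.0
```

>>> {"op": "step_arm", "data": {
  "deltas": [
    [0,0,0,0,0,0,-1],
    [0,0,0,0,0,0,-1],
    [0,0,0,0,0,0,-1]
  ]
}}

```text
clock: 6.4
tcp_pos: [0.5585, -0.3002, 0.0998]
orientation: [0.001, -0.014, 1.0, -0.001]
wrist_force: [-1.1, 0.4, 7.4]
finger_gap: 0.0241
grip_force: 78.5
```

>>> {"op": "step_arm", "data": {
  "deltas": [
    [0,0,5,0,0,0,-1],
    [0,0,10,0,0,0,-1],
    [0,0,25,0,0,0,-1],
    [0,0,40,0,0,0,-1],
    [0,0,40,0,0,0,-1]
  ]
}}

```text
clock: 6.9
tcp_pos: [0.5569, -0.2988, 0.2183]
orientation: [-0.001, -0.014, 1.0, 0.001]
wrist_force: [1.2, -0.2, -2.3]
finger_gap: 0.0239
grip_force: 78.7
```

>>> {"op": "step_arm", "data": {
  "deltas": [
    [-10,30,0,0,0,1.8,-1],
    [-20,30,0,0,0,1.8,-1],
    [-20,30,0,0,0,1.6,-1],
    [0,0,0,0,0,0,-1],
    [0,0,0,0,0,0,-1]
  ]
}}

```text
clock: 7.4
tcp_pos: [0.5074, -0.2087, 0.2182]
orientation: [0.0, -0.06, 0.998, -0.0]
wrist_force: [1.0, 0.1, -2.8]
finger_gap: 0.024
grip_force: 79.5
```

```bash
python3 - <<'E'
from h import *
from workcell import *
np.set_printoptions(suppress=True)
c=read_camera("scene"); s=get_state(); print(s["tcp_pos"],s["orientation"],s["joint_pos"],s["wrist_force"])
I=c["image"][:,:,::-1]; cv2.imwrite("pics/s1.png",I[80:400,240:560])
w=cloud(c).reshape(-1,3)*1000
x,y,z=s["tcp_pos"]*1000
k=w[(abs(w[:,0]-x)<80)&(abs(w[:,1]-y)<80)&(abs(w[:,2]-z+8)<9)]
print(len(k),np.median(k,0),k.min(0),k.max(0),cv2.minAreaRect(k[:,:2].astype(np.float32)))
E
```

```text
[ 0.5080211  -0.20952282  0.21810335] [ 0.00063153 -0.05946562  0.99823004 -0.00048649] [-0.53722034  0.26642504 -0.05004617  1.25273359 -0.00009508 -0.65622191] [ 0.05407436 -0.92972135 -2.26021626]
1743 [ 487.05972417 -225.14884662  209.07430107] [ 431.90459875 -282.96412013  202.38744967] [ 575.15197629 -139.04849819  218.91844834] ((505.15069580078125, -210.05099487304688), (135.22738647460938, 131.05686950683594), 7.347459316253662)
```

View pics/s1.png

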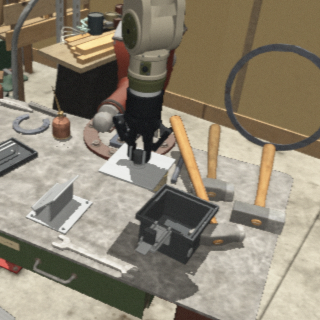

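The view shows the lid held level by its knob with the tank open and the bolt back. Next I'll move towards the rest while tilting by -45° about the rest's y axis.

>>> {"op": "step_arm", "data": {
  "deltas": [
    [-10,40,10,0,0,0.4,-1],
    [-10,40,10,-7.43,-0.97,0,-1],
    [-10,40,0,-7.43,-0.97,0,-1],
    [-10,40,0,-7.43,-0.97,0,-1],
    [-10,40,0,-7.43,-0.97,0,-1]
  ]
}}

```text
clock: 7.95
tcp_pos: [0.4587, -0.0083, 0.2392]
orientation: [0.021, -0.059, 0.964, -0.26]
wrist_force: [0.2, -0.7, -4.6]
finger_gap: 0.024
grip_force: 80.0
```

>>> {"op": "step_arm", "data": {
  "deltas": [
    [-5,30,0,-7.43,-0.97,0,-1],
    [0,17,0,-7.43,-0.97,0,-1],
    [0,0,0,0,0,0,-1],
    [0,0,0,0,0,0,-1]
  ]
}}

```text
clock: 8.35
tcp_pos: [0.4535, 0.0391, 0.2361]
orientation: [0.025, -0.059, 0.922, -0.381]
wrist_force: [1.0, -0.6, -2.5]
finger_gap: 0.0236
grip_force: 80.3
```

```bash
cat > st.py <<'E'
from workcell import *
import numpy as np
from scipy.spatial.transform import Rotation as Ro
np.set_printoptions(suppress=True,precision=4)
s=get_state(); q=s["orientation"]; R=Ro.from_quat([q[1],q[2],q[3],q[0]]).as_matrix()
print(s["clock"],s["tcp_pos"],"z",R[:,2],"y",R[:,1],s["joint_pos"],s["wrist_force"])
E
python3 st.py
```

```text
8.35 [0.4535 0.0391 0.2361] z [ 0.0915 -0.6997 -0.7085] y [-0.0904  0.7027 -0.7057] [ 0.3663  0.26   -0.2428  1.297  -0.7561  0.329 ] [ 1.0488 -0.5707 -2.4942]
```

>>> {"op": "step_arm", "data": {
  "deltas": [
    [0,0,-40,0,0,0,-1],
    [0,0,-40,0,0,0,-1],
    [1,-9,-15,0,0,0,-1],
    [3,-27,-28,0,0,0,-1],
    [0,0,0,0,0,0,-1]
  ]
}}

```text
clock: 8.85
tcp_pos: [0.4552, -0.0021, 0.1124]
orientation: [0.023, -0.055, 0.923, -0.381]
wrist_force: [-1.9, -0.1, -1.3]
finger_gap: 0.0235
grip_force: 79.9
```

```bash
python3 st.py; python3 - <<'E'
from h import *
from workcell import *
np.set_printoptions(suppress=True)
n=np.array([-.091,.701,.707]);u=np.array([.091,-.701,.707]);v=np.array([.992,.129,0]);S=np.array([461,-24.5,80])
for nm in ("scene","top"):
    c=read_camera(nm); I=c["image"][:,:,::-1]
    cv2.imwrite(f"pics/r1{nm}.png",cv2.resize(I[210:340,240:370] if nm=="scene" else I[230:340,270:380],None,fx=3,fy=3))
    w=cloud(c).reshape(-1,3)*1000; d=w-S; a=np.c_[d@v,d@u,d@n]
    k=a[(abs(a[:,0])<75)&(abs(a[:,1])<80)&(a[:,2]>15)&(a[:,2]<45)]
    print(nm,len(k),np.percentile(k[:,2],[5,25,50,75,95])); 
    m=np.median(k[:,2]); k=k[abs(k[:,2]-m)<4]; A=np.c_[k[:,:2],np.ones(len(k))]; print("fit n=a*v+b*u+c",np.linalg.lstsq(A,k[:,2],rcond=None)[0],"v,u range",k[:,:2].min(0),k[:,:2].max(0),cv2.minAreaRect(k[:,:2].astype(np.float32)))
E
```

```text
8.85 [ 0.4552 -0.0021  0.1124] z [ 0.0854 -0.7004 -0.7086] y [-0.0845  0.7036 -0.7056] [ 0.2828  0.3354 -0.4766  0.9175 -0.7704  0.2272] [-1.8804 -0.118  -1.3203]
scene 489 [24.83804745 28.06499687 29.44963611 29.9837964  40.5066816 ]
fit n=a*v+b*u+c [ 0.0049207  -0.01149956 29.41710749] v,u range [-72.31024726 -56.56776814] [59.70335742 75.46568248] ((-6.089973449707031, 9.307079315185547), (132.06460571289062, 131.8920440673828), 0.32438942790031433)
top 1620 [27.79600138 30.21082296 31.56213183 32.95232424 35.08710374]
fit n=a*v+b*u+c [-0.00479215 -0.00474222 31.63779944] v,u range [-68.29038606 -59.90547978] [61.75825568 76.04123286] ((-3.4029464721679688, 8.110363006591797), (129.94781494140625, 135.8539581298828), 0.17295870184898376)
```

>>> {"op": "step_arm", "data": {
  "deltas": [
    [4,-7,-10,0,0,0,-1],
    [2,-5,-8,0,0,0,-1],
    [0,-3,-3,0,0,0,-1],
    [0,0,0,0,0,0,-1],
    [0,0,0,0,0,0,-1]
  ]
}}

```text
clock: 9.45
tcp_pos: [0.4631, -0.0132, 0.0942]
orientation: [0.026, -0.058, 0.922, -0.381]
wrist_force: [0.1, -0.4, -2.7]
finger_gap: 0.0238
grip_force: 80.1
```

```bash
cat > lid.py <<'E'
from h import *
from workcell import *
np.set_printoptions(suppress=True)
n=np.array([-.091,.701,.707]);u=np.array([.091,-.701,.707]);v=np.array([.992,.129,0]);S=np.array([461,-24.5,80])
for nm in ("scene","top"):
    c=read_camera(nm)
    w=cloud(c).reshape(-1,3)*1000; d=w-S; a=np.c_[d@v,d@u,d@n]
    k=a[(abs(a[:,0])<75)&(abs(a[:,1])<80)&(a[:,2]>-5)&(a[:,2]<15)]
    m=np.median(k[:,2]); k=k[abs(k[:,2]-m)<4]; A=np.c_[k[:,:2],np.ones(len(k))]; print(nm,len(k),"fit n=a*v+b*u+c",np.linalg.lstsq(A,k[:,2],rcond=None)[0],"v,u range",k[:,:2].min(0),k[:,:2].max(0),cv2.minAreaRect(k[:,:2].astype(np.float32)))
E
python3 st.py; python3 lid.py
```

```text
9.45 [ 0.4631 -0.0132  0.0942] z [ 0.0922 -0.7002 -0.7079] y [-0.0862  0.7027 -0.7063] [ 0.2567  0.3524 -0.5063  0.8366 -0.7764  0.1829] [ 0.0649 -0.391  -2.6655]
scene 442 fit n=a*v+b*u+c [ 0.00830894 -0.01176775  7.89412228] v,u range [-67.36613507 -70.25369569] [66.47737148 70.49389757] ((-0.7259597778320312, 0.8260498046875), (133.1826934814453, 140.1644287109375), 0.9544029235839844)
top 1514 fit n=a*v+b*u+c [-0.00180785  0.00204651  8.56756081] v,u range [-62.51413325 -74.54145891] [67.28874329 71.66964489] ((2.2655410766601562, -1.352752685546875), (146.17298889160156, 129.82009887695312), 89.84100341796875)
```

>>> {"op": "step_arm", "data": {
  "deltas": [
    [0,-2,-3,0,0,0,-1],
    [0,-1,-1,0,0,0,-1],
    [0,0,0,0,0,0,-1],
    [0,0,0,0,0,0,-1]
  ]
}}

```text
clock: 9.95
tcp_pos: [0.4624, -0.0163, 0.0892]
orientation: [0.025, -0.058, 0.922, -0.381]
wrist_force: [-0.6, -0.5, -3.1]
finger_gap: 0.024
grip_force: 80.2
```

```bash
python3 st.py; python3 lid.py
```

```text
9.95 [ 0.4624 -0.0163  0.0892] z [ 0.0913 -0.7006 -0.7077] y [-0.0878  0.7022 -0.7065] [ 0.2507  0.3558 -0.5171  0.818  -0.7773  0.1741] [-0.6288 -0.5041 -3.1035]
scene 498 fit n=a*v+b*u+c [ 0.00825734 -0.01464639  2.47687841] v,u range [-67.623071   -75.08987931] [64.04203164 69.19031001] ((-2.1101455688476562, -2.9338760375976562), (143.69288635253906, 131.4226837158203), 89.49931335449219)
top 1512 fit n=a*v+b*u+c [-0.00278767 -0.00222539  2.92350258] v,u range [-63.63275368 -77.21371543] [66.34155007 68.54688059] ((1.3488082885742188, -4.306861877441406), (145.7618408203125, 129.91961669921875), 89.9608383178711)
```

>>> {"op": "step_arm", "data": {
  "deltas": [
    [0,-1,-1,0,0,0,-1],
    [0,0,0,0,0,0,-1],
    [0,0,0,0,0,0,0.3],
    [0,0,0,0,0,0,0.3],
    [0,0,0,0,0,0,0.3]
  ]
}}

```text
clock: 10.55
tcp_pos: [0.4628, -0.0175, 0.0886]
orientation: [0.026, -0.058, 0.922, -0.382]
wrist_force: [-0.6, -0.6, 0.9]
finger_gap: 0.0554
grip_force: 0.0
```

>>> {"op": "step_arm", "data": {
  "deltas": [
    [-1,7,7,0,0,0,0.3],
    [-2,20,20,0,0,0,0.3],
    [-4,28,28,0,0,0,0.3],
    [-2,20,28,0,0,0,0.3],
    [0,0,40,0,0,0,0.3]
  ]
}}

```text
clock: 11.05
tcp_pos: [0.4531, 0.0591, 0.2112]
orientation: [0.025, -0.06, 0.922, -0.382]
wrist_force: [0.7, 0.1, -0.5]
finger_gap: 0.0554
grip_force: 0.0
```

```bash
python3 st.py; python3 lid.py; python3 - <<'E'
from workcell import *
import cv2,numpy as np
a=read_camera("scene")["image"][200:330,230:380,::-1];b=read_camera("top")["image"][210:340,260:410,::-1]
cv2.imwrite("pics/r2.png",np.hstack([cv2.resize(x,None,fx=2.6,fy=2.6) for x in (a,b)]))
E
```

```text
11.05 [0.4531 0.0591 0.2112] z [ 0.091  -0.701  -0.7073] y [-0.0911  0.7014 -0.7069] [ 0.405   0.3076 -0.2467  1.2823 -0.748   0.3807] [ 0.6781  0.131  -0.4794]
scene 491 fit n=a*v+b*u+c [ 0.0093711  -0.01625136  2.35847324] v,u range [-66.70563492 -73.66825164] [64.92121782 66.44328777] ((-0.8924560546875, -3.6139755249023438), (131.62611389160156, 140.11080932617188), 0.00198416318744421)
top 1622 fit n=a*v+b*u+c [ 0.00012514 -0.0055157   2.91446665] v,u range [-63.25409471 -75.35502756] [66.64712405 66.05948509] ((1.60943603515625, -4.741668701171875), (141.41082763671875, 129.8522491455078), 89.89728546142578)
```

View pics/r2.png

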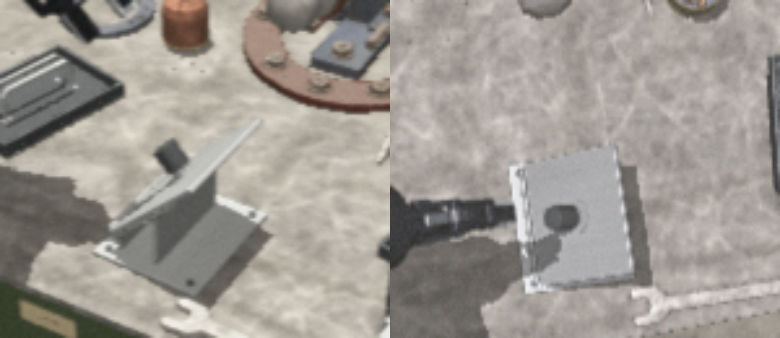

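The scene crop (left) and top crop (right) show the lid lying on the rest against the ledge with its knob upslope, and the gripper clear. Now I'll swing the tool 90° about the rest's y axis to take the upper edge.

>>> {"op": "step_arm", "data": {
  "deltas": [
    [0,-5,30,8.12,1.06,0,0],
    [2,-15,20,8.12,1.06,0,0],
    [2,-15,0,8.12,1.06,0,0],
    [2,-15,0,8.12,1.06,0,0],
    [2,-15,0,8.12,1.06,0,0]
  ]
}}

```text
clock: 11.75
tcp_pos: [0.4615, -0.0079, 0.2614]
orientation: [0.004, -0.063, 0.997, -0.032]
wrist_force: [1.1, 0.1, -0.6]
finger_gap: 0.0427
grip_force: 0.0
```

>>> {"op": "step_arm", "data": {
  "deltas": [
    [2,-15,0,8.12,1.06,0,0],
    [2,-15,0,8.12,1.06,0,0],
    [2,-17,0,8.12,1.06,0,0],
    [2,-17,0,8.12,1.06,0,0],
    [2,-17,0,8.12,1.06,0,0]
  ]
}}

```text
clock: 12.25
tcp_pos: [0.4714, -0.0899, 0.2609]
orientation: [-0.02, -0.059, 0.946, 0.319]
wrist_force: [-0.4, 0.9, -0.8]
finger_gap: 0.0429
grip_force: 0.0
```

>>> {"op": "step_arm", "data": {
  "deltas": [
    [2,-17,0,8.12,1.06,0,0],
    [0,0,0,0,0,0,0],
    [0,0,0,0,0,0,0]
  ]
}}

```text
clock: 12.55
tcp_pos: [0.473, -0.1067, 0.2574]
orientation: [-0.028, -0.055, 0.921, 0.385]
wrist_force: [0.1, 1.1, 0.4]
finger_gap: 0.0426
grip_force: 0.0
```

```bash
python3 st.py
```

```text
12.55 [ 0.473  -0.1067  0.2574] z [-0.0941  0.7064 -0.7015] y [-0.0803  0.6969  0.7126] [-0.7015  0.5496  0.1827  1.8489  0.4994 -0.9915] [0.1263 1.1331 0.4088]
```

>>> {"op": "step_arm", "data": {
  "deltas": [
    [0,0,-40,0,0,0,0],
    [0,3,-40,0,0,0,0],
    [0,0,-17,0,0,0,0],
    [-3,20,-20,0,0,0,0],
    [0,0,0,0,0,0,0]
  ]
}}

```text
clock: 13.05
tcp_pos: [0.469, -0.0791, 0.1446]
orientation: [-0.027, -0.059, 0.922, 0.383]
wrist_force: [-0.5, 1.1, 1.2]
finger_gap: 0.0428
grip_force: 0.0
```

```bash
python3 st.py; python3 - <<'E'
from h import *
from workcell import *
c=read_camera("scene");b=read_camera("wrist")
cv2.imwrite("pics/g1.png",np.hstack([cv2.resize(c["image"][180:310,240:390,::-1],(400,346)),cv2.resize(b["image"][:,:,::-1],(400,346))]))
n=np.array([-.091,.701,.707]);u=np.array([.091,-.701,.707]);v=np.array([.992,.129,0]);S=np.array([461,-24.5,80])
p=get_state()["tcp_pos"]*1000-S; print("tcp v,u,n",p@v,p@u,p@n)
w=wcloud(b).reshape(-1,3)*1000-S; a=np.c_[w@v,w@u,w@n]; k=a[(abs(a[:,0])<70)&(a[:,1]>25)&(a[:,1]<75)&(abs(a[:,2])<9)]
print(len(k)); 
if len(k)>9: print(k.min(0),k.max(0),np.median(k,0))
E
```

```text
13.05 [ 0.469  -0.0791  0.1446] z [-0.0944  0.7022 -0.7057] y [-0.0893  0.7     0.7085] [-0.6671  0.5875 -0.037   1.5708  0.5158 -0.9659] [-0.5049  1.069   1.1996]
tcp v,u,n 2.084600986122664 87.55696052567154 6.212336598474767
3312
[-63.20079524  25.21870865  -3.37929899] [66.36139867 63.62625483  3.32544883] [-7.22866237 61.14500508  0.35549284]
```

View pics/g1.png

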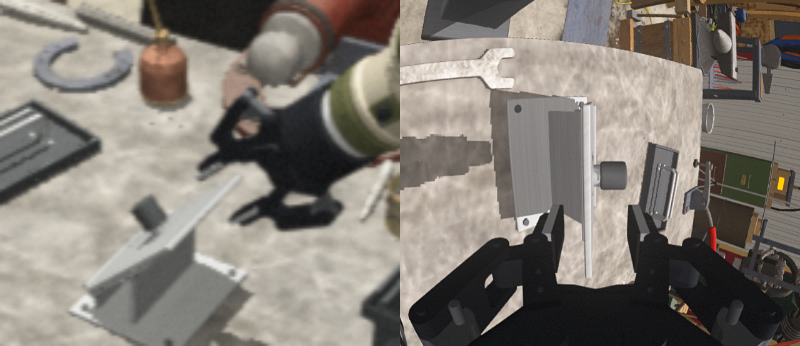

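The left picture shows the fingers either side of the plate's upper edge at (240,180). The wrist view shows the plate edge-on at (587,190), between the fingers at (545,235) and (640,235) and slightly low in the gap.

>>> {"op": "step_arm", "data": {
  "deltas": [
    [0,-4,-4,0,0,0,0],
    [-2,15,-15,0,0,0,0],
    [-2,14,-14,0,0,0,0],
    [0,8,-8,0,0,0,0],
    [0,0,0,0,0,0,0]
  ]
}}

```text
clock: 13.65
tcp_pos: [0.4664, -0.0489, 0.1033]
orientation: [-0.026, -0.058, 0.922, 0.383]
wrist_force: [-0.2, 0.3, -0.7]
finger_gap: 0.0424
grip_force: 0.0
```

```bash
cat >g.py <<'E'
from h import *
from workcell import *
n=np.array([-.091,.701,.707]);u=np.array([.091,-.701,.707]);v=np.array([.992,.129,0]);S=np.array([461,-24.5,80])
s=get_state();p=s["tcp_pos"]*1000-S; print("tcp v,u,n",p@v,p@u,p@n,s["wrist_force"])
E
python3 g.py
```

```text
tcp v,u,n 2.200943106175661 34.05186617302384 -1.1571513786574095 [-0.15599411  0.29453313 -0.68133236]
```

>>> {"op": "step_arm", "data": {
  "deltas": [
    [0,0,0,0,0,0,-1],
    [0,0,0,0,0,0,-1],
    [0,0,0,0,0,0,-1],
    [0,0,0,0,0,0,-1]
  ],
  "newtons": 90
}}

```text
clock: 14.05
tcp_pos: [0.4671, -0.0494, 0.1049]
orientation: [-0.025, -0.058, 0.921, 0.383]
wrist_force: [-0.0, -1.3, 8.0]
finger_gap: 0.0043
grip_force: 89.4
```

```bash
python3 g.py
```

```text
tcp v,u,n 2.8818636015400623 35.6628390640705 -0.42127626265513896 [-0.04697487 -1.26631812  7.98778163]
```

>>> {"op": "step_arm", "data": {
  "deltas": [
    [0,4,4,0,0,0,-1],
    [-1,12,12,0,0,0,-1],
    [-1,15,25,0,0,0,-1],
    [0,5,40,0,0,0,-1],
    [0,5,40,0,0,0,-1]
  ]
}}

```text
clock: 14.55
tcp_pos: [0.4639, -0.0075, 0.2253]
orientation: [-0.026, -0.058, 0.922, 0.383]
wrist_force: [0.7, -0.3, -3.4]
finger_gap: 0.0042
grip_force: 88.6
```

>>> {"op": "step_arm", "data": {
  "deltas": [
    [0,5,40,-7.43,-0.97,0,-1],
    [0,10,0,-7.43,-0.97,0,-1],
    [0,10,0,-7.43,-0.97,0,-1],
    [0,10,0,-7.43,-0.97,0,-1],
    [0,10,0,-7.43,-0.97,0,-1]
  ]
}}

```text
clock: 15.05
tcp_pos: [0.4643, 0.0369, 0.2655]
orientation: [-0.003, -0.062, 0.996, 0.064]
wrist_force: [0.1, 0.4, -2.6]
finger_gap: 0.0041
grip_force: 88.7
```

>>> {"op": "step_arm", "data": {
  "deltas": [
    [0,10,0,-7.43,-0.97,0,-1],
    [0,20,0,0,0,-3,-1],
    [5,20,0,0,0,-3,-1],
    [5,20,0,0,0,-3,-1],
    [5,20,0,0,0,-3,-1]
  ]
}}

```text
clock: 15.55
tcp_pos: [0.4786, 0.1279, 0.2642]
orientation: [-0.001, 0.043, 0.999, 0.002]
wrist_force: [0.3, 0.4, -2.7]
finger_gap: 0.0047
grip_force: 88.8
```

```bash
python3 st.py
```

```text
15.55 [0.4786 0.1279 0.2642] z [-0.0011  0.0032 -1.    ] y [0.0853 0.9964 0.0031] [ 0.097   0.1506 -0.0835  1.3374  0.0033  0.1823] [ 0.2894  0.3509 -2.7258]
```

```bash
cat > rk.py <<'E'
from h import *
from workcell import *
import sys
np.set_printoptions(suppress=True,precision=2)
for nm in sys.argv[1:]:
    c=read_camera(nm); np.savez("rk_"+nm+".npz",**c)
    w=(wcloud(c) if nm=="wrist" else cloud(c)).reshape(-1,3)*1000
    q=w[(abs(w[:,0]-530)<110)&(abs(w[:,1]-266)<90)]
    for lab,a,b in (("tray",12,24),("loops",36,55)):
        k=q[(q[:,2]>a)&(q[:,2]<b)]; 
        if len(k)<8: print(nm,lab,len(k)); continue
        r=cv2.minAreaRect(k[:,:2].astype(np.float32)); print(nm,lab,len(k),r,np.median(k[:,2]))
        if lab=="loops":
            for ang in (-4,-5,-6,-7,-8):
                d=np.array([np.cos(np.radians(ang)),np.sin(np.radians(ang))]); e=np.array([-d[1],d[0]]); t=(k[:,:2]-[530,266])@e
                h=np.histogram(t,bins=np.arange(-20,21,1))[0]; print(ang,h, "mid",np.mean([t[t>0].mean(),t[t<0].mean()]),"std",t[t>0].std(),t[t<0].std())
E
python3 rk.py wrist top scene
```

```text
wrist tray 2266 ((531.0468139648438, 267.45416259765625), (121.33351135253906, 176.152587890625), 84.19538116455078) 16.975131115847113
wrist loops 981 ((530.7155151367188, 267.1031494140625), (25.055246353149414, 101.51058959960938), 84.01123809814453) 45.53698885372759
-4 [  0   0   0   0   0   0   0   5  46  42  91 107  78  67  44  24   4   0
   0   0   0   0   0   0   0   8  41  53  97  92  80  47  36  15   3   1
   0   0   0   0] mid 0.6243984502357192 std 1.9098045913425346 1.9546231960952345
-5 [  0   0   0   0   0   0   0   0  24  64 113  97  83  62  44  20   1   0
   0   0   0   0   0   0   0   1  30  67 121  78  81  57  29   6   3   0
   0   0   0   0] mid 0.579489219842114 std 1.6818874757156146 1.7517247406495398
-6 [  0   0   0   0   0   0   0   0   9  80 118  98  83  67  42  10   1   0
   0   0   0   0   0   0   0   0  11 100 110  84  79  55  30   4   0   0
   0   0   0   0] mid 0.534403471418508 std 1.5942760645112444 1.6784329368228832
-7 [  0   0   0   0   0   0   0   1  23  79 108  96  86  57  44  13   1   0
   0   0   0   0   0   0   0   2  33  73 117  85  70  60  
[... 993 characters left out ...]
  0  0  0  1
  3  4  8  5  5  5  4  0  1  0  0  0  0  0  0  0] mid -1.351022001190612 std 1.9904676255664662 2.2562278791889905
-6 [ 0  0  0  0  0  1  3 11  9  7 11  8  3  2  1  1  0  0  0  0  0  0  0  3
  1  8  7  4  7  3  2  1  0  0  0  0  0  0  0  0] mid -1.5724357559601896 std 1.9457800534692407 2.161315979032954
-7 [ 0  0  0  0  0  1  5 10  8 10  8  6  4  3  2  0  0  0  0  0  0  0  0  4
  1 10  7  2  8  1  2  1  0  0  0  0  0  0  0  0] mid -1.7933705315659734 std 1.954790200290616 2.1909336108518063
-8 [ 0  0  0  0  0  2  6  9  7  7 10  7  3  3  3  0  0  0  0  0  0  0  1  3
  5  8  7  5  2  3  2  0  0  0  0  0  0  0  0  0] mid -2.0137590291350724 std 2.016767880057662 2.3403241595543784
```

```bash
cat > held.py <<'E'
from h import *
from workcell import *
from scipy.spatial.transform import Rotation as Ro
np.set_printoptions(suppress=True,precision=2)
s=get_state(); q=s["orientation"]; Rm=Ro.from_quat([q[1],q[2],q[3],q[0]]).as_matrix(); T=s["tcp_pos"]*1000
y=Rm[:,1]*np.sign(Rm[1,1]); print("tcp",T,"y az",np.degrees(np.arctan2(y[1],y[0]))-90, "tilt",Rm[:,2])
x=np.array([y[1],-y[0],0]); Z=np.array([0,0,1.])
for nm in ("wrist","scene"):
    c=read_camera(nm); np.savez("hd_"+nm+".npz",**c)
    w=(wcloud(c) if nm=="wrist" else cloud(c)).reshape(-1,3)*1000-T; a=np.c_[w@x,w@y,w@Z]
    k=a[(abs(a[:,0])<72)&(abs(a[:,1])<7)&(a[:,2]<-5)&(a[:,2]>-105)]
    for i in range(4):
        A=np.c_[k[:,0],k[:,2],np.ones(len(k))]; f=np.linalg.lstsq(A,k[:,1],rcond=None)[0]; r=k[:,1]-A@f; k=k[abs(r)<2.5]
    print(nm,len(k),"y=f0*x+f1*z+f2",f*[1000,1000,1],"range",k.min(0),k.max(0), "res",r.std())
    if nm=="wrist":
        e=k[k[:,0]<-55]; print("edge n",len(e),[ (zz,round(float(np.mean(m)),1),round(float(m.min()),1),round(float(m.max()),1)) for zz in range(-100,-5,15) for m in [e[(e[:,2]>zz)&(e[:,2]<zz+15),1]] if len(m)])
E
python3 held.py
```

```text
tcp [478.74 127.67 263.94] y az -4.643387498576459 tilt [-0.  0. -1.]
wrist 197 y=f0*x+f1*z+f2 [ 79.77 -10.36   6.  ] range [-66.67  -1.22 -85.68] [ 2.53  7.   -7.13] res 0.8755754748477265
edge n 38 [(-100, 2.9, 2.9, 2.9), (-85, 0.8, -0.7, 2.2), (-55, 1.0, -1.0, 3.1), (-40, 1.4, -0.5, 3.2), (-25, 0.7, -1.2, 2.6), (-10, 0.7, -0.7, 2.1)]
scene 1194 y=f0*x+f1*z+f2 [-1.88 -6.08 -4.23] range [ -68.82   -6.67 -104.73] [63.31 -1.15 -5.  ] res 1.1891409722557251
```

>>> {"op": "step_arm", "data": {
  "deltas": [
    [13,35,0,0,0,-0.7,-1],
    [13,35,0,0,0,-0.7,-1],
    [13,35,0,0,0,0,-1],
    [14,33,0,0,0,0,-1],
    [0,0,-20,0,0,0,-1]
  ]
}}

```text
clock: 16.3
tcp_pos: [0.5355, 0.2678, 0.2461]
orientation: [0.003, 0.053, 0.999, 0.003]
wrist_force: [-0.4, -0.4, -3.7]
finger_gap: 0.0043
grip_force: 89.6
```

>>> {"op": "step_arm", "data": {
  "deltas": [
    [0,0,-40,0,0,0,-1],
    [0,0,-25,0,0,0,-1],
    [0,0,0,0,0,0,-1],
    [0,0,0,0,0,0,-1],
    [0,0,0,0,0,0,-1]
  ]
}}

```text
clock: 16.8
tcp_pos: [0.5338, 0.2645, 0.1814]
orientation: [0.002, 0.054, 0.999, 0.002]
wrist_force: [-0.4, -0.2, -2.9]
finger_gap: 0.004
grip_force: 89.3
```

```bash
python3 held.py; python3 rk.py wrist scene | grep -v "^-[4578]"; python3 - <<'E'
from h import *
b=load("hd_wrist.npz")["image"][:,:,::-1];a=load("hd_scene.npz")["image"][150:290,170:320,::-1]
cv2.imwrite("pics/in1.png",np.hstack([cv2.resize(a,(400,373)),cv2.resize(b[60:360,160:480],(400,373))]))
E
```

```text
tcp [533.77 264.52 181.41] y az -6.233850407837792 tilt [ 0.  0. -1.]
wrist 196 y=f0*x+f1*z+f2 [ 79.94 -10.32   6.  ] range [-66.4   -1.21 -88.1 ] [ 2.58  7.   -6.97] res 0.8764182419044764
edge n 38 [(-100, 2.9, 2.9, 2.9), (-85, 0.8, -0.7, 2.3), (-55, 1.0, -1.0, 3.1), (-40, 1.4, -0.5, 3.2), (-25, 0.7, -1.2, 2.6), (-10, 0.7, -0.7, 2.1)]
scene 884 y=f0*x+f1*z+f2 [-0.45 -5.74 -3.29] range [ -68.39   -5.63 -104.77] [63.8  -0.24 -5.07] res 1.28452868169859
wrist tray 3356 ((530.7240600585938, 267.55303955078125), (120.83981323242188, 175.203125), 84.08509063720703) 17.19551435935157
wrist loops 1200 ((530.698974609375, 267.4643249511719), (23.636226654052734, 101.38256072998047), 83.8722152709961) 45.90695010401879
   0   0   0   0   0   0   0   0   1  31  87 123 124 123 113  67  40   1
   0   0   0   0] mid 1.2926644954706585 std 1.8400924272501655 1.3723170534080693
   0   0   0   0   0   0   0   0   1  32 115 121 131 126 118  61   5   0
   0   0   0   0] mid 1.1108014480728379 std 1.7100824622221364 1.0597556958379255
-6 [  0   0   0   0   0   0   0   0   0  34 138 155 160   3   0   0
[... 697 characters left out ...]
04272461), 82.84001922607422) 44.331743783806886
  7  9 10  8  7  7  6  7  2  0  1  0  0  0  0  0] mid -1.2921465178271268 std 2.4914607745268427 2.5152897672883103
  4 10 12  9 11  5  8  5  0  1  0  0  0  0  0  0] mid -1.3528474875915535 std 2.277056106914426 2.2814475725611554
-6 [ 0  0  0  0  1  2  3  8 13  6  8  7  5  3  0  0  0  0  0  0  0  0  0  3
  5  8 11  9 15  4  7  4  1  0  0  0  0  0  0  0] mid -1.4131363669059325 std 2.1600736441844925 2.1467903073937586
  5  6  7 18 11  6  4  6  0  0  0  0  0  0  0  0] mid -1.472994791193591 std 2.1565736936652726 2.1303816322495677
  3  7  4 18 11 10  2  5  1  0  0  0  0  0  0  0] mid -1.5324045269986328 std 2.267085963212765 2.234846831105944
```

View pics/in1.png

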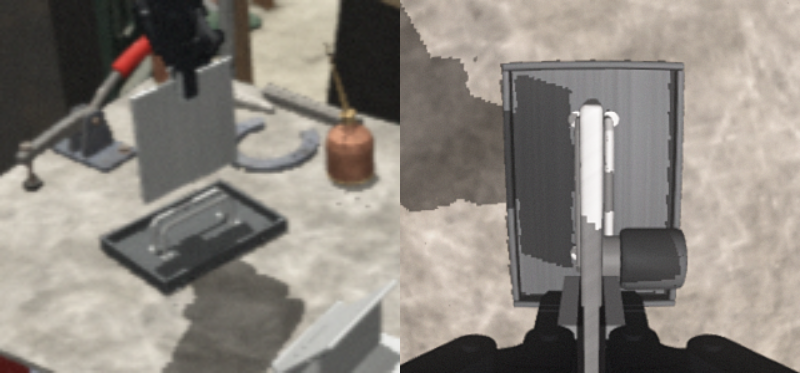

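The left picture shows the lid upright above the rack. The wrist view shows the plate edge at (590,150) between the loop ends at (575,118) and (612,118), about 1 mm to the -y side. I'll nudge it by +1 mm and lower it slowly.

>>> {"op": "step_arm", "data": {
  "deltas": [
    [-2,1,-10,0,0,0,-1],
    [0,0,-12,0,0,0,-1],
    [0,0,-8,0,0,0,-1],
    [0,0,-6,0,0,0,-1],
    [0,0,0,0,0,0,-1]
  ]
}}

```text
clock: 17.5
tcp_pos: [0.5295, 0.2654, 0.1416]
orientation: [-0.001, 0.054, 0.999, 0.001]
wrist_force: [0.5, -0.4, -2.3]
finger_gap: 0.0041
grip_force: 89.5
```

>>> {"op": "step_arm", "data": {
  "deltas": [
    [0,0,-6,0,0,0,-1],
    [0,0,-6,0,0,0,-1],
    [0,0,0,0,0,0,-1]
  ]
}}

```text
clock: 17.8
tcp_pos: [0.53, 0.2655, 0.1303]
orientation: [-0.001, 0.054, 0.999, 0.001]
wrist_force: [-0.4, -0.4, -2.4]
finger_gap: 0.004
grip_force: 89.5
```

>>> {"op": "step_arm", "data": {
  "deltas": [
    [0,0,-7,0,0,0,-1],
    [0,0,-7,0,0,0,-1],
    [0,0,-5,0,0,0,-1],
    [0,0,0,0,0,0,-1]
  ]
}}

```text
clock: 18.2
tcp_pos: [0.5298, 0.2654, 0.1111]
orientation: [-0.001, 0.054, 0.999, 0.001]
wrist_force: [-0.3, -0.1, -3.1]
finger_gap: 0.0042
grip_force: 89.5
```

>>> {"op": "step_arm", "data": {
  "deltas": [
    [0,0,-3,0,0,0,-1],
    [0,0,-2,0,0,0,-1],
    [0,0,0,0,0,0,-1]
  ]
}}

```text
clock: 18.5
tcp_pos: [0.5307, 0.2659, 0.1086]
orientation: [0.001, 0.054, 0.999, 0.002]
wrist_force: [-2.2, 0.1, 4.2]
finger_gap: 0.0042
grip_force: 90.5
```

```bash
python3 held.py; python3 - <<'E'
from h import *
c=load("hd_scene.npz"); b=load("hd_wrist.npz")["image"][:,:,::-1];a=c["image"][170:280,180:300,::-1]
cv2.imwrite("pics/in2.png",np.hstack([cv2.resize(a,(400,373),interpolation=cv2.INTER_CUBIC),cv2.resize(b[100:340,180:440],(400,373))]))
E
```

```text
tcp [530.74 265.94 108.64] y az -6.1873207890016175 tilt [ 0.  0. -1.]
wrist 100 y=f0*x+f1*z+f2 [-262.     40.33  -16.48] range [ -71.51   -4.77 -104.9 ] [-63.56   2.07  -5.4 ] res 1.2117345120450207
edge n 100 [(-100, -1.4, -1.4, -1.4), (-85, -0.4, -0.7, -0.1), (-55, -1.6, -1.6, -1.6), (-40, -0.3, -1.8, 1.4), (-25, -1.2, -1.2, -1.2), (-10, 0.7, -0.7, 2.1)]
scene 727 y=f0*x+f1*z+f2 [ 0.42 -3.29 -3.52] range [ -69.52   -5.93 -104.82] [70.88 -0.74 -5.04] res 1.2874797749345808
```

View pics/in2.png

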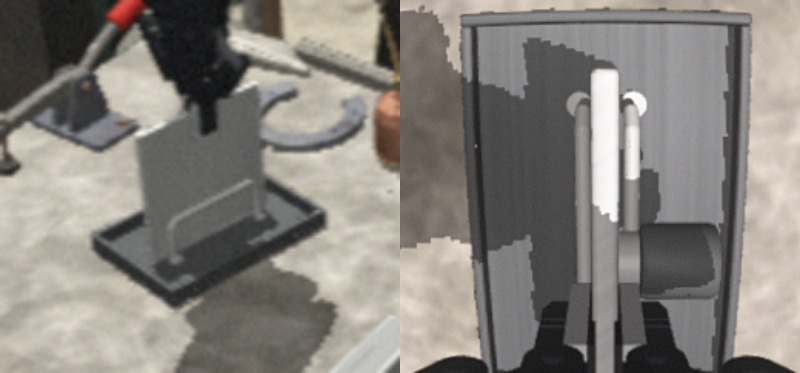

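Both views show the plate standing between the two loops, with the near loop in front of it and the far loop behind, and the knob above the loops. I'll release and withdraw upward.

>>> {"op": "step_arm", "data": {
  "deltas": [
    [0,0,0,0,0,0,-0.6],
    [0,0,0,0,0,0,-0.3],
    [0,0,0,0,0,0,0],
    [0,0,0,0,0,0,0],
    [0,0,10,0,0,0,0]
  ]
}}

```text
clock: 19.1
tcp_pos: [0.5295, 0.2653, 0.1162]
orientation: [-0.001, 0.054, 0.999, 0.001]
wrist_force: [-0.5, -0.5, -0.1]
finger_gap: 0.0426
grip_force: 0.0
```

>>> {"op": "step_arm", "data": {
  "deltas": [
    [0,0,30,0,0,0,0],
    [0,0,40,0,0,0,0],
    [0,0,40,0,0,0,0],
    [0,0,10,0,0,0,0],
    [0,0,0,0,0,0,0]
  ]
}}

```text
clock: 19.6
tcp_pos: [0.5319, 0.2662, 0.2403]
orientation: [0.003, 0.054, 0.999, 0.002]
wrist_force: [-0.2, 0.3, -0.1]
finger_gap: 0.0425
grip_force: 0.0
```

>>> {"op": "step_arm", "data": {
  "deltas": [
    [-20,-40,0,0,0,0,0],
    [-20,-40,0,0,0,0,0],
    [-20,-40,0,0,0,0,0],
    [0,-20,0,0,0,0,0],
    [0,0,0,0,0,0,0]
  ]
}}

```text
clock: 20.1
tcp_pos: [0.4691, 0.1236, 0.236]
orientation: [-0.001, 0.056, 0.998, 0.001]
wrist_force: [-0.2, 0.7, 0.2]
finger_gap: 0.0426
grip_force: 0.0
```

```bash
python3 st.py; python3 - <<'E'
from h import *
from workcell import *
np.set_printoptions(suppress=True,precision=1)
c=read_camera("scene"); cv2.imwrite("pics/end.png",c["image"][130:380,130:490,::-1].repeat(2,0).repeat(2,1))
w=cloud(c).reshape(-1,3)*1000; k=w[(abs(w[:,0]-530)<80)&(abs(w[:,1]-266)<25)&(w[:,2]>55)&(w[:,2]<145)]; m=k.mean(0); print(len(k),k.max(0),m,np.linalg.svd(k-m,full_matrices=False)[2][2])
for nm in ("top",):
    t=read_camera(nm); w=cloud(t).reshape(-1,3)*1000
    g=w[(w[:,0]>390)&(w[:,0]<475)&(abs(w[:,1]+302)<28)&(w[:,2]>126)]; print("grip",len(g),g.min(0),g.max(0))
    d=np.abs(t["image"].astype(int)-load("top0.npz")["image"]).max(2)>40
    for n,b in (("tin",(362,188,392,220)),("oilcan",(230,176,260,206)),("shoe",(180,176,230,224))): print(n,d[b[1]:b[3],b[0]:b[2]].sum())
E
```

```text
20.1 [0.4691 0.1236 0.236 ] z [-0.0022  0.0022 -1.    ] y [0.1114 0.9938 0.0019] [ 0.0904  0.1392 -0.1659  1.2676  0.0024  0.2021] [-0.176   0.6678  0.242 ]
983 [595.7 288.7 136.5] [525.9 272.7  96.3] [ 0.1  1.  -0.1]
grip 56 [ 410.6 -316.8  126.4] [ 423.6 -290.7  137.9]
tin 0
oilcan 0
shoe 0
```

View pics/end.png

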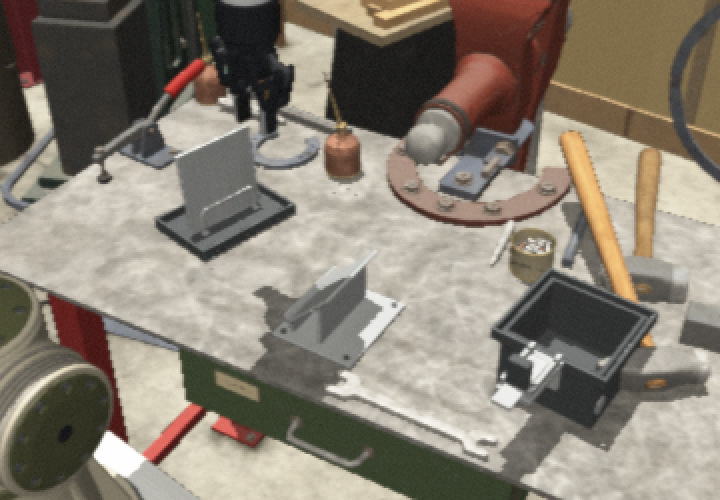

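The lid stands upright in the rack at (217,185). The bolt is still back at (520,370), and the tin, oil can and shoe have not moved.

```bash
python3 -c "
from workcell import *
print(hand_in())"
```

```text
the job is handed in; nothing more can be done
None
```

The lid is standing upright in the rack's slot with the bolt fully back and the oil can, tin and horseshoe undisturbed; the job was handed in at about 20 s on the robot's clock, though the hand-in gave no verdict.

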